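# Unlock the tube tester and clear its rejects

## Robot

A 6-joint arm with a two-finger parallel gripper is mounted at the origin on the work surface. World frame = base frame: x ahead of the robot, y to its left, z up, the work surface at z = 0. Lengths are in m, angles in rad, forces in N, time in s.
With the tool pointing down it reaches from about 0.35 to 0.775 m from the base axis. Payload 5.5 kg.
Tool frame: the origin (TCP) lies at the very end of the fingers, on their centre line; the grasp point (between the pads) lies 19 mm behind it; y points along the fingers, z is the direction in which the jaws open and shut, and the axes are right-handed (so a half turn about y gives the same grasp; the last joint's range is limited). The gripper opens to 85 mm and grips with 20 to 120 N. Pads are 22 mm wide; open, the fingers measure 114 mm over their backs; the gripper's body (76 mm by 85 mm) begins 54 mm behind the grasp point. The pads swing forward as they close: fully open they stand 13 mm farther back than shut.
Start: joints at [-1.291, 0.313, 0.046, 1.304, 0, 1.431], TCP at [0.234, -0.525, 0.231] pointing down, gripper open.
Joint ranges: [-2.76, 2.76], [-0.86, 1.69], [-1.03, 1.26], [-2.2, 2.34], [-1.47, 1.5], [-3.14, 3.14]. Speed limits (rad/s): [2.57, 2.57, 3.14, 3.14, 3.14, 3.14].

## Interface

Orientations are given as a unit quaternion [w, x, y, z].
In Python, from workcell import env gives the robot as it stands.
- The arm moves only by the shell command python3 -m inch 'ROWS' [OPENING] [FORCE]. ROWS is JSON, a list that holds one entry, the list of rows, each a list of 4 numbers: the shift along the tool's x, y, z in mm, then the turn about the tool's y in degrees. In form: [[[tx, ty, tz, spin], ...]]. A call has 1 to 10 rows; each row is the pose to reach, as a shift and turn from the pose commanded when the call began, along the tool's axes at that moment; what a row does not reach only later rows make up. A row lasts 1/10 s, in which the tool goes at most 50 mm and 8.59 degrees, less where a joint would pass 70% of its speed; a pose out of reach is approached as far as the arm can. A call with a gripper value outside its range is refused whole. OPENING is the finger opening in mm, from 0 to 85.4, set as the call begins (- or left out, the last holds). The fingers move at their own pace and stop on an object; FORCE is the grip in N (left out, the last holds). Time passes only in rows, so rows that repeat a pose let the fingers close. It gives the time, the measured TCP pose, the force and the opening at its end, in the units of the state.
- env.get_state(): the state, without advancing time (a new reading comes with each control period).
- env.read_camera(name): name is "side" or "top" or "wrist"; returns the picture (420x560x3 uint8, blue, green, red); there is no depth.
- env.camera_model(name): a dict with "fx", "fy", "cx", "cy" (pixels), "R" (3x3) and "t" (3): a world point X has camera coordinates R X + t; the wrist camera has in their place "mount" (4x4, takes a point from camera to tool coordinates, whose origin is the TCP and whose axes are the tool frame's). Camera axes: x right, y down, z forward; pixel columns grow to the right and rows downward; lengths in m; the calibration is good to about 2 mm. The wrist camera is an equidistant fisheye: a pixel r from the principal point sees the ray r / f radians off the axis. A picture is of the moment at which its call begins: read the wrist's pose just before it. camera_model takes no time and is no camera call.
- env.hand_in(): hands the job in, once; it reports no verdict.
The state is a dict: "clock": time; "joint_pos": joint angles; "qvel": joint speeds; "tau": joint torques, N m; "tcp_pos": TCP position; "orientation": TCP orientation; "wrist_force": force on the tool from outside, world axes, zero at the start; "ft_torque": the same for the moment, N m; "finger_gap": finger opening in m.
Only numpy, scipy, OpenCV 4.12 (cv2) and the standard library are available. Lean on these libraries where they do the work, as an engineer would, in place of code of your own. Each camera call takes 0.05 s, during which the arm holds its last target.

## Task

The tester's carrier is locked in: slide the yellow lock knob towards the robot's left as far as it goes, then pull the carrier fully out by its black post handle. Pull the two red-capped reject tubes out of their spring clips, one after the other, and lay each in a V cradle of its own on the red stand, resting in both its supports. Leave the green-capped tubes in their clips, the lock open and the carrier out, and do not disturb the other things on the table.

Things in the scene. Friction and masses are not known exactly. Their poses are not given: they have to be found in the camera images.
- lock (a joint): yellow lock slide on the front beam of the tester hood: travel in m, 0 to 0.045 along the station's +y (to the left as seen from the robot); it starts locked near 0 (0 to 0.012). Below about 0.037 its tongue hangs in front of the carrier's front panel and the carrier cannot move; at 0.045 (end stop) it is clear. About 1.5 N of friction, stays where it is left
- lock_knob (a point): grip point of the lock slide: upright yellow round knob 18 mm in diameter, standing from 109 to 146 mm above the table; the point is on its axis 130 mm above the table and moves with it; its axes are those of the station (x away from the robot along the carrier's travel, y along the lock's opening travel). The hood below it is 100 mm high, the yellow slide block under the knob 109 mm
- carrier (a joint): sliding carrier under the clear hood: travel in m, 0 home to 0.12 fully out, along the station's -x, towards the robot; about 2 N of friction, stays where it is left
- carrier_handle (a point): grip point of the carrier's handle: upright black round post 18 mm in diameter, top 100 mm above the table, 42 mm in front of the grey front panel (65 mm high) and in the middle of its width; the point is on its axis 80 mm above the table, with the station's axes, and moves with the carrier
- station: tester: clear hood on aluminium posts (298 mm wide, 100 high, x -56 to 64) with a white box 85 mm high behind it and a stack light 224 mm high at x 140, y -100 mm; origin on the table under the hood's middle, x away from the robot along the carrier's travel, y left. Tubes are under the hood when the carrier is home; when out, their middles lie 64 mm in front of the hood. Place and yaw vary
- reject_a: closed white tube, 100 mm long, 18 mm diameter, rounded ends, about 30 g, with red caps over the last 12 mm of both ends and a 10 mm band of the same colour 11 to 21 mm either side of the middle; origin in the middle of its axis, x along the tube. It starts in any one of the four clips. 
- reject_b: closed white tube, 100 mm long, 18 mm diameter, rounded ends, about 30 g, with red caps over the last 12 mm of both ends and a 10 mm band of the same colour 11 to 21 mm either side of the middle; origin in the middle of its axis, x along the tube. It starts in any one of the four clips. 
- good_a: closed white tube, 100 mm long, 18 mm diameter, rounded ends, about 30 g, with green caps over the last 12 mm of both ends and a 10 mm band of the same colour 11 to 21 mm either side of the middle; origin in the middle of its axis, x along the tube. It starts in any one of the four clips. 
- good_b: closed white tube, 100 mm long, 18 mm diameter, rounded ends, about 30 g, with green caps over the last 12 mm of both ends and a 10 mm band of the same colour 11 to 21 mm either side of the middle; origin in the middle of its axis, x along the tube. It starts in any one of the four clips. 
- stand: fixed red reject stand, base 100 x 130 x 6 mm, with two parallel V cradles along its x, 60 mm apart (y -30 and +30 mm); each cradle is two V supports 12 mm long at x -30 and +30 mm, with a free gap of 48 mm between them for the fingers; tops of the Vs 43 mm above the table, mouth about 35 mm wide. Origin under its centre on the table. Stands to the left or right of the tester, yaw varies
- clip0 (a point): clip 0 on the carrier, y -81 mm in the station's frame: the point where the middle of a clipped tube's axis lies, 36 mm above the table (carrier floor 12 mm); tubes lie along the station's x. Each clip is two pairs of sprung steel jaws 12 mm long at 30 mm either side of the middle (48 mm free between them), which grip the tube from both sides and snap over it, tops about 50 mm above the table; pull the tube straight up by its middle, about 6 to 12 N over the first 7 mm
- clip1 (a point): clip 1 on the carrier, y -27 mm in the station's frame: the point where the middle of a clipped tube's axis lies, 36 mm above the table (carrier floor 12 mm); tubes lie along the station's x. Each clip is two pairs of sprung steel jaws 12 mm long at 30 mm either side of the middle (48 mm free between them), which grip the tube from both sides and snap over it, tops about 50 mm above the table; pull the tube straight up by its middle, about 6 to 12 N over the first 7 mm
- clip2 (a point): clip 2 on the carrier, y 27 mm in the station's frame: the point where the middle of a clipped tube's axis lies, 36 mm above the table (carrier floor 12 mm); tubes lie along the station's x. Each clip is two pairs of sprung steel jaws 12 mm long at 30 mm either side of the middle (48 mm free between them), which grip the tube from both sides and snap over it, tops about 50 mm above the table; pull the tube straight up by its middle, about 6 to 12 N over the first 7 mm
- clip3 (a point): clip 3 on the carrier, y 81 mm in the station's frame: the point where the middle of a clipped tube's axis lies, 36 mm above the table (carrier floor 12 mm); tubes lie along the station's x. Each clip is two pairs of sprung steel jaws 12 mm long at 30 mm either side of the middle (48 mm free between them), which grip the tube from both sides and snap over it, tops about 50 mm above the table; pull the tube straight up by its middle, about 6 to 12 N over the first 7 mm
- cradle0 (a point): cradle 0 of the stand: where the middle of the axis of a tube lying in it comes to rest, 36 mm above the table; x along the tube
- cradle1 (a point): cradle 1 of the stand: where the middle of the axis of a tube lying in it comes to rest, 36 mm above the table; x along the tube
- tube_tray: fixed black foam tray 110 x 130 x 30 mm with twelve upright white tubes, 110 mm high in all; stands on the other side of the tester from the stand; leave it alone
- wash_bottle: bystander: white bottle with blue cap, 56 mm diameter, 150 mm high; origin under its base
- cap_jar: bystander: clear jar with green lid, 64 mm diameter, 80 mm high; origin under its base
- screwdriver: bystander: blue screwdriver 170 mm long lying flat, 26 mm thick; origin under its middle
- wrench: bystander: steel wrench 150 mm long lying flat; origin under its middle
- ring_gauge: bystander: steel ring 48 mm diameter, 14 mm high; origin under its centre
- cap_tray: bystander: small green tray 70 x 50 x 20 mm; origin under its centre
- gauge_block: bystander: dark steel block 60 x 35 x 20 mm; origin under its centre
Not all that is in view belongs to the job. Of the things that look like the stand, take the one that is farthest to the robot's right at the start.

How it is judged:
On the way, in this order (a step that is already met when the one before it is completed fails the run):
1. the lock is slid clear while the carrier is still home (value of joint lock above 0.039 m and value of joint carrier below 0.01 m), for 0.1 s.
2. the carrier is pulled fully out (value of joint carrier above 0.11 m), for 0.2 s.
3. one red-capped tube lies in a cradle while the other is still in its clip (((((x of reject_a in the frame of cradle0 between -0.02 and 0.02 m and y of reject_a in the frame of cradle0 between -0.005 and 0.005 m and z of reject_a in the frame of cradle0 between -0.005 and 0.005 m and angle between the x axis of reject_a and the x axis of cradle0, either way round below 0.1 rad) or (x of reject_a in the frame of cradle1 between -0.02 and 0.02 m and y of reject_a in the frame of cradle1 between -0.005 and 0.005 m and z of reject_a in the frame of cradle1 between -0.005 and 0.005 m and angle between the x axis of reject_a and the x axis of cradle1, either way round below 0.1 rad)) and (distance between reject_b and clip0 below 0.01 m or distance between reject_b and clip1 below 0.01 m or distance between reject_b and clip2 below 0.01 m or distance between reject_b and clip3 below 0.01 m)) or (((x of reject_b in the frame of cradle0 between -0.02 and 0.02 m and y of reject_b in the frame of cradle0 between -0.005 and 0.005 m and z of reject_b in the frame of cradle0 between -0.005 and 0.005 m and angle between the x axis of reject_b and the x axis of cradle0, either way round below 0.1 rad) or (x of reject_b in the frame of cradle1 between -0.02 and 0.02 m and y of reject_b in the frame of cradle1 between -0.005 and 0.005 m and z of reject_b in the frame of cradle1 between -0.005 and 0.005 m and angle between the x axis of reject_b and the x axis of cradle1, either way round below 0.1 rad)) and (distance between reject_a and clip0 below 0.01 m or distance between reject_a and clip1 below 0.01 m or distance between reject_a and clip2 below 0.01 m or distance between reject_a and clip3 below 0.01 m)))), for 0.2 s.
At the end, for the whole second after the job is handed in: Red-capped tubes at rest, each in its own cradle (20 mm along, 5 mm across and in height, 0.1 rad); green-capped tubes in clips (within 10 mm); carrier out over 105 of its 120 mm; lock open over 37 of its 45 mm (((x of reject_a in the frame of cradle0 between -0.02 and 0.02 m and y of reject_a in the frame of cradle0 between -0.005 and 0.005 m and z of reject_a in the frame of cradle0 between -0.005 and 0.005 m and angle between the x axis of reject_a and the x axis of cradle0, either way round below 0.1 rad) or (x of reject_a in the frame of cradle1 between -0.02 and 0.02 m and y of reject_a in the frame of cradle1 between -0.005 and 0.005 m and z of reject_a in the frame of cradle1 between -0.005 and 0.005 m and angle between the x axis of reject_a and the x axis of cradle1, either way round below 0.1 rad)) and ((x of reject_b in the frame of cradle0 between -0.02 and 0.02 m and y of reject_b in the frame of cradle0 between -0.005 and 0.005 m and z of reject_b in the frame of cradle0 between -0.005 and 0.005 m and angle between the x axis of reject_b and the x axis of cradle0, either way round below 0.1 rad) or (x of reject_b in the frame of cradle1 between -0.02 and 0.02 m and y of reject_b in the frame of cradle1 between -0.005 and 0.005 m and z of reject_b in the frame of cradle1 between -0.005 and 0.005 m and angle between the x axis of reject_b and the x axis of cradle1, either way round below 0.1 rad)) and (distance between good_a and clip0 below 0.01 m or distance between good_a and clip1 below 0.01 m or distance between good_a and clip2 below 0.01 m or distance between good_a and clip3 below 0.01 m) and (distance between good_b and clip0 below 0.01 m or distance between good_b and clip1 below 0.01 m or distance between good_b and clip2 below 0.01 m or distance between good_b and clip3 below 0.01 m) and value of joint carrier above 0.105 m and value of joint lock above 0.037 m and linear speed of each of reject_a, reject_b, good_a, good_b below 0.02 m/s); the robot touches nothing.
It fails at once if a green-capped tube is pulled out of its clip (not (distance between good_a and clip0 below 0.01 m or distance between good_a and clip1 below 0.01 m or distance between good_a and clip2 below 0.01 m or distance between good_a and clip3 below 0.01 m) or not (distance between good_b and clip0 below 0.01 m or distance between good_b and clip1 below 0.01 m or distance between good_b and clip2 below 0.01 m or distance between good_b and clip3 below 0.01 m)).
It fails at once if a bystander is moved by more than 30 mm (distance of any of wash_bottle, cap_jar, screwdriver, wrench, ring_gauge, gauge_block, cap_tray from where it was at the start of the episode above 0.03 m).
It also fails if it takes over 72 s, if anything falls off the work surface, if the arm or the gripper's body presses on something with over 40 N, if the wrist force passes 120 N, or if a joint passes its speed limit or range.

## Working session

There is one attempt and no reset: what is moved stays moved. The work goes in short steps, Python scripts to look and compute and a shell command to move; the robot and the scene stay as the last step left them, time stands still between calls to the robot, and variables do not carry over. Pictures are saved under pics/ and viewed, and the job is handed in when it is done.

```bash
ls; mkdir -p pics; cat > h.py <<'E'
import numpy as np, cv2
from workcell import env
E
python3 - <<'E'
from h import *
s=env.get_state(); print(s)
for n in ["side","top","wrist"]:
    print(n,env.camera_model(n))
for n in ["side","top"]:
    cv2.imwrite(f"pics/{n}0.png",env.read_camera(n))
E
```

```text
pics
{'clock': 0.0, 'joint_pos': array([-1.29060627e+00,  3.14019824e-01,  4.49551035e-02,  1.30361649e+00,
       -2.71249460e-05,  1.43117545e+00]), 'qvel': array([-7.99280190e-04,  7.04855317e-05,  7.16968604e-04,  1.03440723e-03,
        5.89768435e-04, -1.64856125e-04]), 'tau': array([ 2.74683218e-03, -4.80626678e+01,  2.98533726e+01,  1.91888673e-02,
        6.96266102e-05, -1.28440294e-05]), 'tcp_pos': array([ 0.23418741, -0.52456719,  0.23038808]), 'orientation': array([ 0.14728161, -0.14739434,  0.69225   , -0.69092183]), 'wrist_force': array([-0.50823444, -0.40209454, -0.41668849]), 'ft_torque': array([-0.05088971,  0.03681016,  0.01010737]), 'finger_gap': 0.08582856168886223}
side {'fx': 393.6711280818128, 'fy': 393.6711280818128, 'cx': 280.40396518140125, 'cy': 210.8836593275647, 'R': array([[-0.68843114, -0.72489398,  0.02431641],
       [-0.36327213,  0.31559372, -0.87660365],
       [ 0.6277706 , -0.61231472, -0.48059832]]), 't': array([0.45221502, 0.2353868 , 0.91052859])}
top {'fx': 440.1808956088454, 'fy': 440.1808956088454, 'cx': 282.68906528056544, 'cy': 207.77143394421088, 'R': array([[-7.32490078e-03, -9.99973171e-01, -5.24796841e-05],
       [-9.97601237e-01,  7.31113869e-03, -6.88354546e-02],
       [ 6.88339915e-02, -4.51859078e-04, -9.97628026e-01]]), 't': array([0.14930987, 0.51744825, 1.53136731])}
wrist {'fx': 325.19226210127806, 'fy': 325.19226210127806, 'cx': 276.2325392343602, 'cy': 210.7123756281922, 'mount': array([[-2.13116302e-04,  9.53096353e-01,  3.02666972e-01,
        -7.77723160e-02],
       [-5.05654957e-04, -3.02667043e-01,  9.53096221e-01,
        -1.42495592e-01],
       [ 9.99999849e-01,  5.00752878e-05,  5.46441176e-04,
         1.07152924e-03],
       [ 0.00000000e+00,  0.00000000e+00,  0.00000000e+00,
         1.00000000e+00]])}
```

View pics/side0.png

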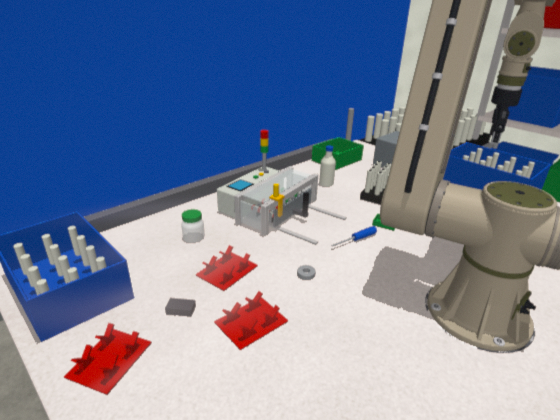

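View pics/top0.png

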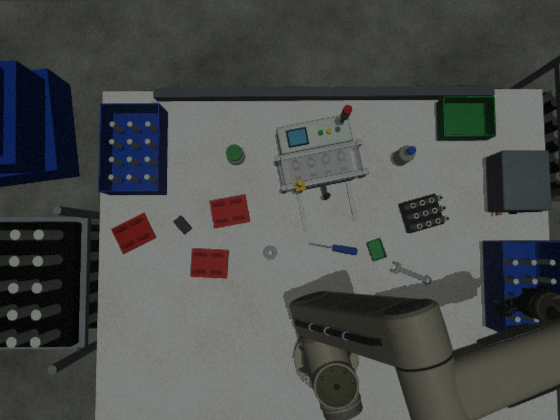

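The top view shows the tester at about (320,160), the lock knob at (299,185) and the handle at (325,193). There are three red stands at (230,211), (209,263) and (134,233). I'll enlarge the top view to measure them.

```bash
cat >> h.py <<'E'
def proj(n,P):
    m=env.camera_model(n); c=m["R"]@np.asarray(P,float)+m["t"]
    return np.array([m["fx"]*c[0]/c[2]+m["cx"], m["fy"]*c[1]/c[2]+m["cy"]])
def unproj(n,u,v,z):
    m=env.camera_model(n); d=m["R"].T@np.array([(u-m["cx"])/m["fx"],(v-m["cy"])/m["fy"],1.]); o=-m["R"].T@m["t"]
    return o+d*(z-o[2])/d[2]
E
python3 - <<'E'
from h import *
im=cv2.imread("pics/top0.png")
c=im[105:285,185:385]; cv2.imwrite("pics/topc.png",cv2.resize(np.clip(c*1.5,0,255).astype('uint8')[:120],None,fx=4,fy=4,interpolation=cv2.INTER_CUBIC)[:, :])
c=im[180:290,180:280]; cv2.imwrite("pics/tops.png",cv2.resize(np.clip(c*1.5,0,255).astype('uint8'),None,fx=5,fy=5,interpolation=cv2.INTER_CUBIC))
im=cv2.imread("pics/side0.png")
c=im[120:290,190:350]; cv2.imwrite("pics/sidec.png",cv2.resize(c,None,fx=3.5,fy=3.5,interpolation=cv2.INTER_CUBIC))
for p in [(230,211),(209,263),(134,233)]: print(unproj("top",*p,0))
E
```

```text
[0.50961761 0.33306943 0.        ]
[0.32627449 0.40702038 0.        ]
[0.43394917 0.6734183  0.        ]
```

View pics/topc.png

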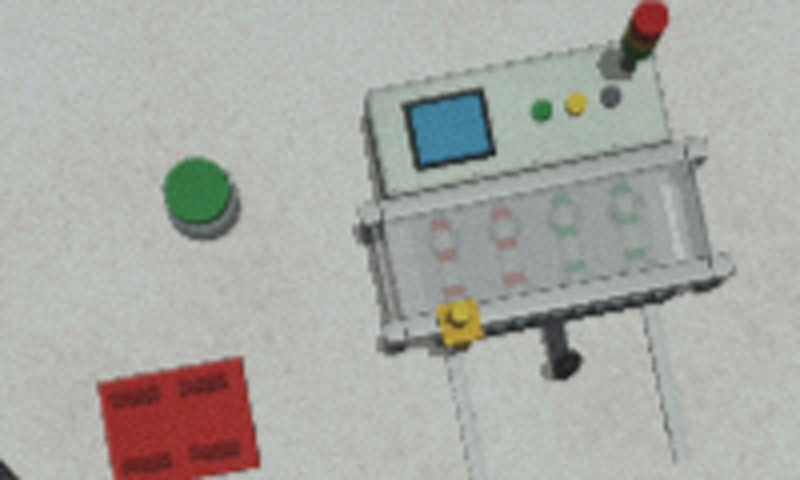

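View pics/tops.png

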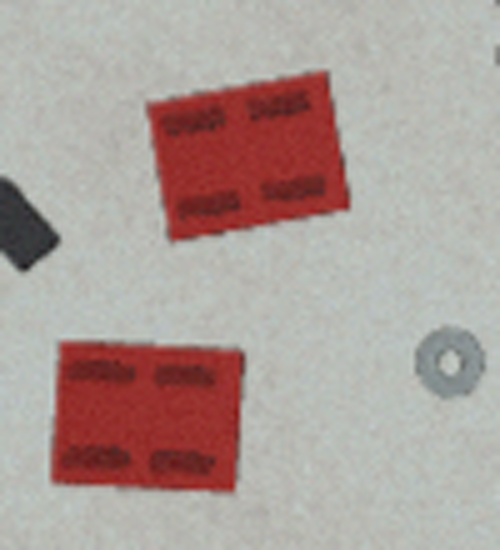

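View pics/sidec.png

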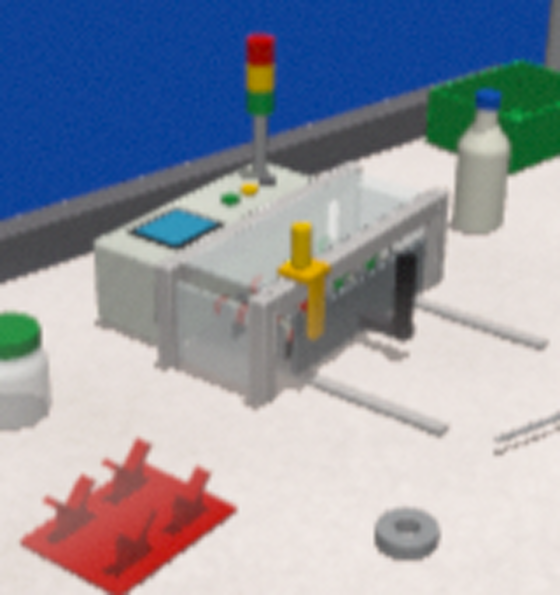

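```bash
cat >> h.py <<'E'
from scipy.optimize import least_squares
def place(p,P):
    c,s=np.cos(p[2]),np.sin(p[2]); return np.array([p[0]+c*P[0]-s*P[1],p[1]+s*P[0]+c*P[1],P[2]])
def fit(obs,p0,fixed=None):
    f=lambda p:np.concatenate([(proj(n,place(p,P))-uv) for n,P,uv in obs])
    r=least_squares(f,p0,loss="soft_l1"); return r.x,r.fun.reshape(-1,2)
E
python3 - <<'E'
from h import *
m=env.camera_model("top"); print(-m["R"].T@m["t"])
t=lambda u,v:(u/4+185-.4,v/4+105-.4); s=lambda u,v:(u/3.5+190-.4,v/3.5+120-.4); q=lambda u,v:(u/5+180-.4,v/5+180-.4)
# hood outer corners z=.1
obs=[("top",(-.056,.149,.1),t(383,348)),("top",(-.056,-.149,.1),t(733,270)),("top",(.064,-.149,.1),t(706,143)),("top",(.064,.149,.1),t(360,212)),
("side",(-.056,.149,.1),s(255,300)),("side",(-.056,-.149,.1),s(447,193)),("side",(.064,.149,.1),s(165,268))]
x,r=fit(obs,[.6,.05,.2]); print("station",x,np.round(r,1))
st=[("top",(a*.05,b*.065,.006),q(*uv)) for a,b,uv in [(1,1,(148,103)),(1,-1,(328,71)),(-1,-1,(350,208)),(-1,1,(170,240))]]
y,r=fit(st,[.5,.33,.2]); print("stand",y,np.round(r,1))
k=unproj("top",*t(459,313),.146); h=unproj("top",*t(563,358),.1)
for n,P in (("knob",k),("handle",h)):
    c,sn=np.cos(x[2]),np.sin(x[2]); d=P-[x[0],x[1],0]; print(n,P,"in station",c*d[0]+sn*d[1],-sn*d[0]+c*d[1])
np.save("est.npy",[x,y])
E
```

```text
[0.41189057 0.14621469 1.56336157]
station [0.65067506 0.01531976 0.19297224] [[ 0.6 -0. ]
 [ 0.3  1.9]
 [-0.5 -1. ]
 [-0.7 -0.9]
 [ 2.2  1.8]
 [ 0.5 -0.2]
 [-3.8 -0.6]]
stand [0.51044075 0.33446329 0.1656475 ] [[-0.2 -0.2]
 [-0.1 -0.1]
 [ 0.2  0.2]
 [-0.   0.1]]
knob [0.5902313  0.09099551 0.146     ] in station -0.04480899104726019 0.08586280713816014
handle [0.55757807 0.00275435 0.1       ] in station -0.09377873092272274 0.005521664496923923
```

```bash
cat >> h.py <<'E'
from scipy.spatial.transform import Rotation as Ro
def tool():
    s=env.get_state(); q=s["orientation"]; return s,Ro.from_quat([q[1],q[2],q[3],q[0]]).as_matrix(),s["tcp_pos"]
def go(target,xyaw=None):
    """mm shift in tool axes, and spin so that tool x has world yaw xyaw"""
    s,R,p=tool(); d=R.T@(np.asarray(target)-p)*1000
    out=[round(v,1) for v in d]
    if xyaw is not None:
        v=R.T@np.array([np.cos(xyaw),np.sin(xyaw),0]); a=np.degrees(np.arctan2(-v[2],v[0])); out.append(round(a,1))
    print("clock",round(s["clock"],2),"shift",out,"xyaw",round(np.arctan2(R[1,0],R[0,0]),3),"tool z",np.round(R[:,2],2),"joint6",round(s["joint_pos"][5],2)); return out
E
python3 - <<'E'
from h import *
s,R,p=tool(); print(np.round(R,3))
x,y=np.load("est.npy")
k=place(x,(-.045,.086,.13)); h=place(x,(-.096,0,.08)); print("knob",k,"handle",h)
go([.48,0.03,.27],x[2])
E
```

```text
[[-0.913 -0.     0.408]
 [-0.408  0.002 -0.913]
 [-0.    -1.    -0.002]]
knob [0.59001752 0.09109352 0.13      ] handle [ 0.55645696 -0.00309081  0.08      ]
clock 0.1 shift [np.float64(-450.5), np.float64(-38.7), np.float64(-406.4), np.float64(-167.0)] xyaw -2.722 tool z [ 0.41 -0.91 -0.  ] joint6 1.43
```

```bash
python3 -m inch '[[[-10,-2,-10,-5],[-30,-4,-28,-13],[-54,-6,-50,-21],[-80,-8,-74,-29],[-106,-10,-98,-37],[-132,-13,-122,-45],[-158,-16,-146,-53],[-184,-19,-170,-61],[-210,-22,-194,-69],[-232,-25,-212,-76]]]' 60
python3 - <<'E'
from h import *
x,y=np.load("est.npy")
go([.48,0.03,.27],x[2])
E
```

```text
clock: 1.1
tcp_pos: [0.3598, -0.2349, 0.2562]
orientation: [0.543, -0.543, 0.453, -0.452]
wrist_force: [0.1, -0.8, -0.6]
finger_gap: 0.0599
clock 1.1 shift [np.float64(-238.9), np.float64(-13.7), np.float64(166.0), np.float64(-90.7)] xyaw -1.389 tool z [ 0.98  0.18 -0.  ] joint6 0.62
```

```bash
python3 -m inch '[[[-16,-1,12,-8],[-40,-2,28,-16],[-66,-4,46,-24],[-92,-6,64,-32],[-118,-8,82,-40],[-144,-10,100,-48],[-170,-11,118,-56],[-196,-12,136,-64],[-222,-13,154,-72],[-239,-14,166,-80]]]' 60
python3 -m inch '[[[0,0,0,-5],[0,0,0,-9],[0,0,0,-9],[0,0,0,-9]]]' 60
python3 - <<'E'
from h import *
x,y=np.load("est.npy")
go([.48,0.03,.27],x[2])
s,R,p=tool(); np.savez("w1.npz",R=R,p=p)
cv2.imwrite("pics/w1.png",env.read_camera("wrist"))
E
```

```text
clock: 2.1
tcp_pos: [0.4818, 0.0292, 0.2699]
orientation: [0.707, -0.707, -0.003, 0.003]
wrist_force: [0.3, -0.8, -0.6]
finger_gap: 0.0602
clock: 2.5
tcp_pos: [0.4813, 0.0273, 0.27]
orientation: [0.705, -0.705, -0.055, 0.055]
wrist_force: [0.2, 0.0, -0.1]
finger_gap: 0.0598
clock 2.5 shift [np.float64(-0.9), np.float64(-0.0), np.float64(2.8), np.float64(-2.1)] xyaw 0.156 tool z [-0.16  0.99  0.  ] joint6 -0.27
```

View pics/w1.png

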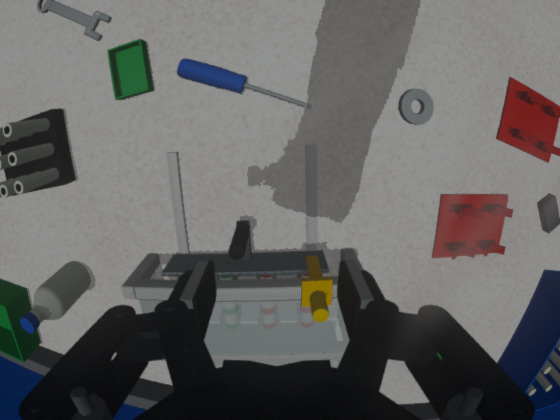

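Wrist view: post handle top near (244,222), knob top near (320,313), hood front beam from (125,290) to about (350,280), stand at (470,225). I'll enlarge it.

```bash
cat >> h.py <<'E'
def wproj(R,p,P):
    m=env.camera_model("wrist"); T=m["mount"]; t=R.T@(np.asarray(P)-p); c=T[:3,:3].T@(t-T[:3,3])
    r=np.hypot(c[0],c[1]); th=np.arctan2(r,c[2]); return np.array([m["cx"]+m["fx"]*th*c[0]/r,m["cy"]+m["fy"]*th*c[1]/r])
def wunproj(R,p,u,v,z):
    m=env.camera_model("wrist"); T=m["mount"]; a=(u-m["cx"])/m["fx"]; b=(v-m["cy"])/m["fy"]; th=np.hypot(a,b)
    d=np.array([a/th*np.sin(th),b/th*np.sin(th),np.cos(th)]); d=R@T[:3,:3]@d; o=R@T[:3,3]+p
    return o+d*(z-o[2])/d[2]
E
python3 - <<'E'
from h import *
im=cv2.imread("pics/w1.png")
cv2.imwrite("pics/w1a.png",cv2.resize(im[200:350,110:370],None,fx=3,fy=3,interpolation=cv2.INTER_CUBIC))
cv2.imwrite("pics/w1b.png",cv2.resize(im[180:270,420:520],None,fx=5,fy=5,interpolation=cv2.INTER_CUBIC))
E
```

```text
(no output)
```

View pics/w1a.png

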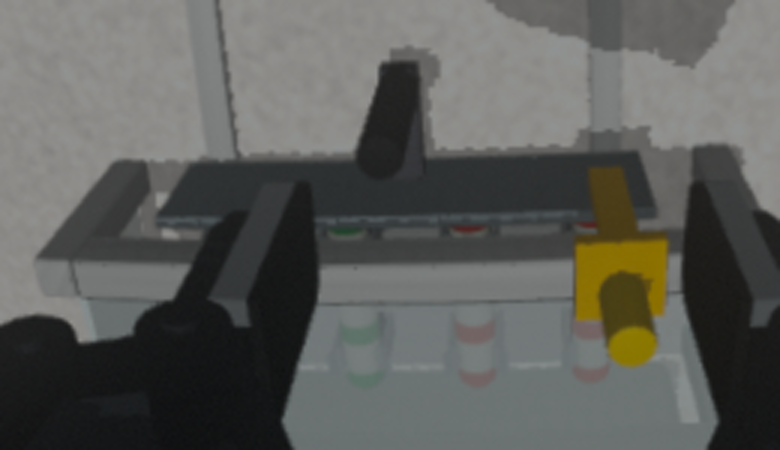

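View pics/w1b.png

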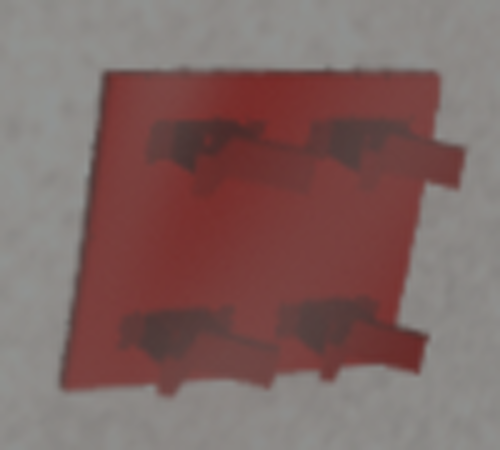

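```bash
python3 - <<'E'
from h import *
d=np.load("w1.npz"); R,p=d["R"],d["p"]; x,y=np.load("est.npy")
a=lambda u,v:(u/3+110-.33,v/3+200-.33); b=lambda u,v:(u/5+420-.4,v/5+180-.4)
def loc(e,P):
    c,s=np.cos(e[2]),np.sin(e[2]); q=P[:2]-e[:2]; return np.round([c*q[0]+s*q[1],-s*q[0]+c*q[1]],4)
for n,uv,z in [("knob",(633,348),.146),("handle",(382,160),.1),("cornerR",(37,262),.1),("panelR top",(160,220),.065),("panelL top",(655,212),.065)]:
    P=wunproj(R,p,*a(*uv),z); print(n,P,loc(x,P))
for n,uv in [("(-,-)",(105,72)),("(-,+)",(440,72)),("(+,-)",(62,388))]:
    P=wunproj(R,p,*b(*uv),.006); print(n,P,loc(y,P))
E
```

```text
knob [0.59159252 0.08890321 0.146     ] [-0.0439  0.0835]
handle [ 0.55682868 -0.00407877  0.1       ] [-0.0958 -0.001 ]
cornerR [ 0.62903456 -0.14020082  0.1       ] [-0.0511 -0.1485]
panelR top [ 0.61885644 -0.09722837  0.065     ] [-0.0528 -0.1044]
panelL top [0.58008925 0.10562651 0.065     ] [-0.052   0.1022]
(-,-) [0.47259281 0.25992536 0.006     ] [-0.0496 -0.0673]
(-,+) [0.44993213 0.3868141  0.006     ] [-0.051   0.0616]
(+,-) [0.56934423 0.27804519 0.006     ] [ 0.0488 -0.0654]
```

```bash
python3 - <<'E'
from h import *
go([.591,.090,.19],.19); go([.591,.090,.118],.19)
E
```

```text
clock 2.55 shift [np.float64(118.1), np.float64(80.0), np.float64(44.9), np.float64(-1.9)] xyaw 0.156 tool z [-0.16  0.99  0.  ] joint6 -0.27
clock 2.55 shift [np.float64(118.1), np.float64(152.0), np.float64(44.9), np.float64(-1.9)] xyaw 0.156 tool z [-0.16  0.99  0.  ] joint6 -0.27
```

```bash
python3 -m inch '[[[25,10,10,-1],[60,30,24,-2],[95,55,38,-2],[118,80,45,-2],[118,105,45,-2],[118,130,45,-2],[118,148,45,-2],[118,152,45,-2],[118,152,45,-2]]]' 55
python3 - <<'E'
from h import *
go([.591,.090,.118],.19)
s,R,p=tool(); np.savez("w2.npz",R=R,p=p)
cv2.imwrite("pics/w2.png",env.read_camera("wrist"))
E
```

```text
clock: 3.45
tcp_pos: [0.5905, 0.0901, 0.1178]
orientation: [0.704, -0.704, -0.067, 0.068]
wrist_force: [-0.3, -0.5, 0.0]
finger_gap: 0.055
clock 3.45 shift [np.float64(0.5), np.float64(-0.2), np.float64(-0.2), np.float64(0.1)] xyaw 0.192 tool z [-0.19  0.98  0.  ] joint6 -0.17
```

View pics/w2.png

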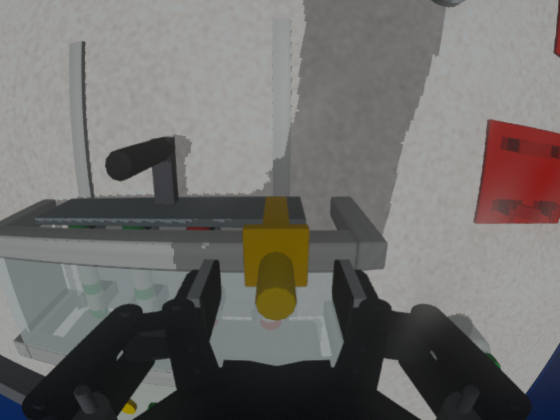

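The knob at (276,290) is centred between the fingers. Closing on it.

```bash
python3 -m inch '[[[0,0,0,0],[0,0,0,0],[0,0,0,0],[0,0,0,0],[0,0,0,0],[0,0,0,0]]]' 5 40
```

```text
clock: 4.1
tcp_pos: [0.5917, 0.0903, 0.1196]
orientation: [-0.704, 0.704, 0.069, -0.067]
wrist_force: [-0.6, -0.1, 5.7]
finger_gap: 0.0166
```

```bash
python3 -m inch '[[[0,0,5,0],[0,0,13,0],[0,0,21,0],[0,0,29,0],[0,0,34,0],[0,0,36,0]]]'
```

```text
clock: 4.7
tcp_pos: [0.5851, 0.1239, 0.1196]
orientation: [-0.702, 0.706, 0.069, -0.067]
wrist_force: [1.5, -11.5, 5.7]
finger_gap: 0.0165
```

```bash
python3 -m inch '[[[0,0,2,0],[0,0,4,0],[0,0,4,0]]]'; python3 -m inch '[[[0,0,2,0],[0,0,4,0],[0,0,4,0]]]'
```

```text
clock: 5.0
tcp_pos: [0.5852, 0.124, 0.1196]
orientation: [-0.7, 0.708, 0.068, -0.066]
wrist_force: [1.6, -18.7, 5.4]
finger_gap: 0.017
clock: 5.3
tcp_pos: [0.5851, 0.1243, 0.1196]
orientation: [-0.698, 0.71, 0.067, -0.065]
wrist_force: [2.8, -30.2, 5.5]
finger_gap: 0.0166
```

```bash
python3 -m inch '[[[0,0,-4,0],[0,0,-6,0],[0,0,-7,0],[0,0,-8,0],[0,0,-8,0],[0,0,-8,0]]]' 50; python3 - <<'E'
from h import *
s,R,p=tool(); np.savez("w3.npz",R=R,p=p)
cv2.imwrite("pics/w3.png",env.read_camera("wrist"))
P=wunproj(R,p,*wproj(R,p,place(np.load("est.npy")[0],(-.044,.118,.146))),.146); print(P,wproj(R,p,P))
E
```

```text
clock: 5.9
tcp_pos: [0.5839, 0.1262, 0.1182]
orientation: [0.704, -0.704, -0.068, 0.068]
wrist_force: [-0.0, -0.2, -0.3]
finger_gap: 0.0502
[0.5848621  0.12269133 0.146     ] [270.14605687 303.55307732]
```

View pics/w3.png

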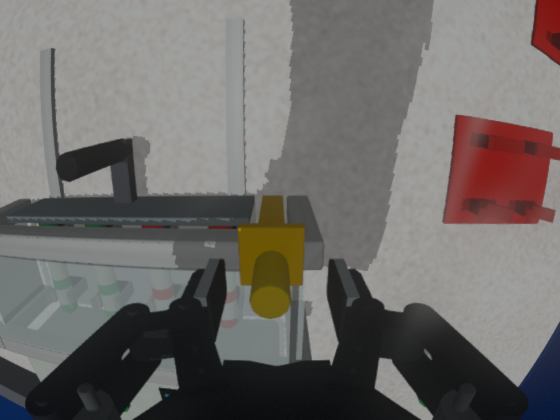

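```bash
python3 - <<'E'
from h import *
go([.5568,-.0038,.185],.19); go([.5568,-.0038,.064],.19)
E
```

```text
clock 5.95 shift [np.float64(-51.7), np.float64(-66.8), np.float64(-122.3), np.float64(0.2)] xyaw 0.194 tool z [-0.19  0.98  0.  ] joint6 -0.12
clock 5.95 shift [np.float64(-51.7), np.float64(54.2), np.float64(-122.3), np.float64(0.2)] xyaw 0.194 tool z [-0.19  0.98  0.  ] joint6 -0.12
```

```bash
python3 -m inch '[[[0,-20,0,0],[0,-50,0,0],[-15,-67,-30,0],[-35,-67,-65,0],[-48,-67,-100,0],[-52,-60,-122,0],[-52,-30,-122,0],[-52,10,-122,0],[-52,45,-122,0],[-52,54,-122,0]]]' 50; python3 - <<'E'
from h import *
go([.5568,-.0038,.064],.19)
cv2.imwrite("pics/w4.png",env.read_camera("wrist"))
E
```

```text
clock: 6.95
tcp_pos: [0.5533, -0.0035, 0.0606]
orientation: [0.704, -0.703, -0.066, 0.07]
wrist_force: [-1.2, 0.4, 0.2]
finger_gap: 0.0503
clock 6.95 shift [np.float64(3.3), np.float64(-3.5), np.float64(-0.9), np.float64(0.2)] xyaw 0.193 tool z [-0.19  0.98  0.  ] joint6 -0.34
```

View pics/w4.png

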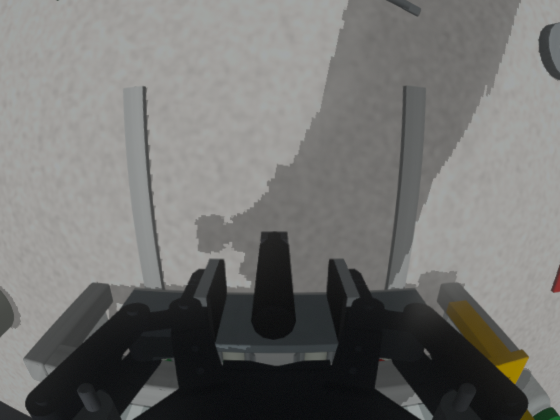

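```bash
python3 -m inch '[[[0,0,0,0],[0,0,0,0],[0,0,0,0],[0,0,0,0],[0,0,0,0],[0,0,0,0]]]' 5 50;  python3 -m inch '[[[-5,0,0,0],[-17,0,0,0],[-31,0,0,0],[-45,0,0,0],[-59,0,0,0],[-73,0,0,0],[-87,0,0,0],[-101,0,0,0],[-110,0,0,0],[-114,0,0,0]]]'
```

```text
clock: 7.6
tcp_pos: [0.5582, -0.004, 0.0665]
orientation: [-0.704, 0.704, 0.07, -0.067]
wrist_force: [-0.3, 1.4, 6.5]
finger_gap: 0.0168
clock: 8.6
tcp_pos: [0.446, -0.026, 0.0664]
orientation: [-0.704, 0.704, 0.07, -0.066]
wrist_force: [2.8, 3.7, 8.9]
finger_gap: 0.0168
```

```bash
python3 -m inch '[[[-3,0,0,0],[-6,0,0,0],[-8,0,0,0],[-8,0,0,0]]]';python3 -m inch '[[[-2,0,0,0],[-4,0,0,0],[-4,0,0,0]]]'
```

```text
clock: 9.0
tcp_pos: [0.4404, -0.0271, 0.0665]
orientation: [0.704, -0.704, -0.071, 0.065]
wrist_force: [5.3, 4.7, 5.1]
finger_gap: 0.0166
clock: 9.3
tcp_pos: [0.4404, -0.0271, 0.0665]
orientation: [0.705, -0.703, -0.074, 0.063]
wrist_force: [17.6, 9.6, -7.0]
finger_gap: 0.0169
```

```bash
python3 -m inch '[[[3,0,0,0],[6,0,0,0],[7,0,0,0],[7,0,0,0],[7,0,0,0],[7,-20,0,0],[7,-60,0,0],[0,-100,0,0],[-10,-115,0,0],[-10,-115,0,0]]]' 45; python3 - <<'E'
from h import *
s,R,p=tool(); np.savez("w5.npz",R=R,p=p); print(p)
for i,y in enumerate((.027,.081)): 
    P=place([.4404,-.0271,.193],(.096,y,.036)); print(P,wproj(R,p,P))
cv2.imwrite("pics/w5.png",env.read_camera("wrist"))
E
```

```text
clock: 10.3
tcp_pos: [0.4236, -0.0306, 0.1817]
orientation: [-0.703, 0.704, 0.069, -0.067]
wrist_force: [0.2, -0.9, -0.8]
finger_gap: 0.0447
[ 0.42361934 -0.03059414  0.18166261]
[0.52943888 0.01781189 0.036     ] [303.48664971 299.25180858]
[0.51908146 0.07080928 0.036     ] [353.58070735 297.8529159 ]
```

View pics/w5.png

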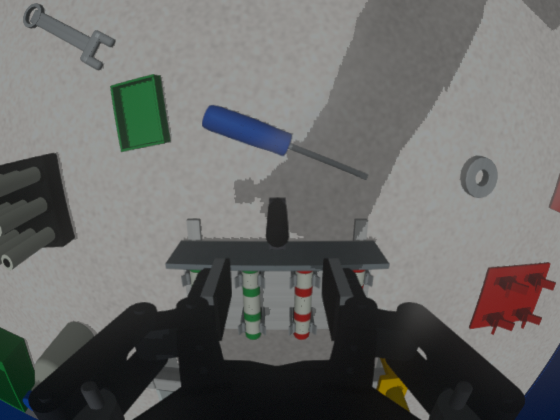

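Red tube 2 is at column ~303 with its bands at about rows 293 and 315, and the prediction falls inside it. Zooming to measure along its length.

```bash
python3 - <<'E'
from h import *
d=np.load("w5.npz");R,p=d["R"],d["p"]
im=cv2.imread("pics/w5.png")
c=cv2.resize(im[255:350,225:385],None,fx=5,fy=5,interpolation=cv2.INTER_CUBIC)
for y in (.027,.081,-.027):
  for xx in (-.05,-.021,-.011,0,.011,.021,.05):
    u=wproj(R,p,place([.4404,-.0271,.193],(.096+xx,y,.045)))
    cv2.circle(c,tuple(int(round(v)) for v in ((u[0]-225+.4)*5,(u[1]-255+.4)*5)),3,(255,0,255),-1)
cv2.imwrite("pics/w5c.png",c)
E
```

```text
(no output)
```

View pics/w5c.png

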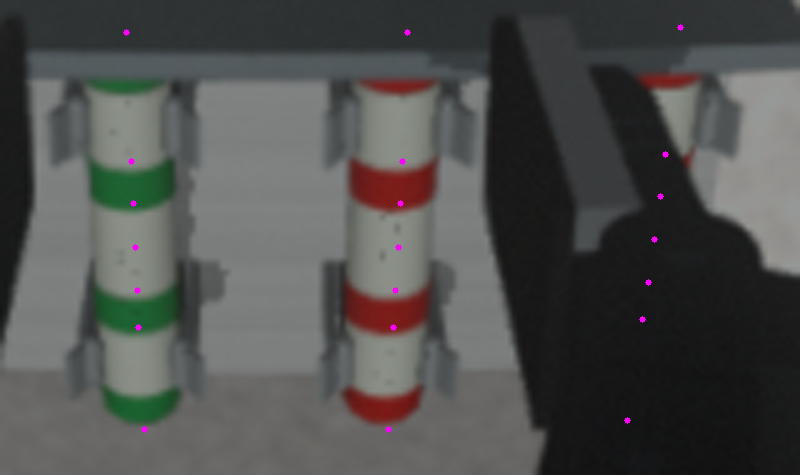

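```bash
python3 - <<'E'
from h import *
go([.5304,.017,.10],.193); go([.5304,.017,.020],.193)
E
```

```text
clock 10.35 shift [np.float64(114.0), np.float64(80.3), np.float64(26.1), np.float64(-0.0)] xyaw 0.192 tool z [-0.19  0.98 -0.  ] joint6 -0.45
clock 10.35 shift [np.float64(113.8), np.float64(160.3), np.float64(26.2), np.float64(-0.0)] xyaw 0.192 tool z [-0.19  0.98 -0.  ] joint6 -0.45
```

```bash
python3 -m inch '[[[25,0,6,0],[60,0,14,0],[95,20,22,0],[112,50,26,0],[114,80,26,0],[114,100,26,0],[114,110,26,0],[114,110,26,0]]]' 42; python3 - <<'E'
from h import *
go([.5304,.017,.02],.193)
s,R,p=tool(); np.savez("w6.npz",R=R,p=p); print(p)
im=env.read_camera("wrist")
cv2.imwrite("pics/w6.png",im)
E
```

```text
clock: 11.15
tcp_pos: [0.5278, 0.0175, 0.0666]
orientation: [0.704, -0.703, -0.066, 0.07]
wrist_force: [-0.1, 0.3, 0.1]
finger_gap: 0.042
clock 11.15 shift [np.float64(2.7), np.float64(46.6), np.float64(-1.1), np.float64(-0.0)] xyaw 0.193 tool z [-0.19  0.98  0.  ] joint6 -0.31
[0.52782214 0.01753503 0.06661604]
```

View pics/w6.png

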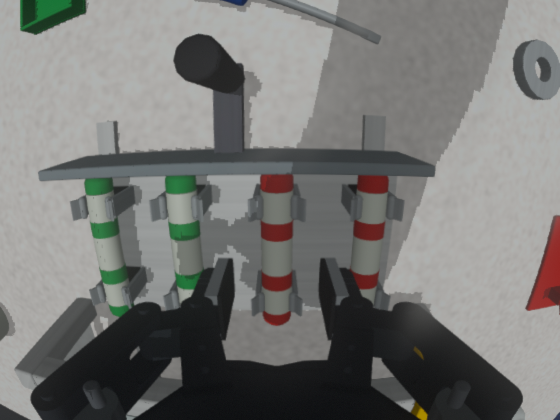

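```bash
python3 -m inch '[[[2,12,-1,0],[2,24,-1,0],[2,32,-1,0],[2,32,-1,0]]]'; python3 -m inch '[[[0,8,0,0],[0,14,0,0],[0,14,0,0],[0,14,0,0]]]'; python3 - <<'E'
from h import *
go([.5304,.017,.02],.193)
E
```

```text
clock: 11.6
tcp_pos: [0.5309, 0.0167, 0.036]
orientation: [0.704, -0.704, -0.067, 0.069]
wrist_force: [-0.8, 0.2, 0.0]
finger_gap: 0.0423
clock: 12.0
tcp_pos: [0.5319, 0.0167, 0.0231]
orientation: [-0.704, 0.704, 0.068, -0.068]
wrist_force: [-0.0, 0.3, -0.0]
finger_gap: 0.0419
clock 12.0 shift [np.float64(-1.4), np.float64(3.1), np.float64(0.6), np.float64(-0.0)] xyaw 0.193 tool z [-0.19  0.98 -0.  ] joint6 -0.31
```

```bash
python3 -m inch '[[[-1,3,0,0],[-1,3,0,0],[-1,3,0,0],[-1,3,0,0],[-1,3,0,0],[-1,3,0,0],[-1,3,0,0]]]' 5 60;  python3 -m inch '[[[0,-2,0,0],[0,-5,0,0],[0,-8,0,0],[0,-12,0,0],[0,-20,0,0],[0,-40,0,0],[0,-70,0,0],[0,-95,0,0],[0,-100,0,0]]]'; python3 - <<'E'
from h import *
cv2.imwrite("pics/w7.png",env.read_camera("wrist"))
E
```

```text
clock: 12.7
tcp_pos: [0.5309, 0.0166, 0.0203]
orientation: [0.704, -0.704, -0.068, 0.068]
wrist_force: [-0.6, 0.8, 1.0]
finger_gap: 0.016
clock: 13.6
tcp_pos: [0.5344, 0.0153, 0.125]
orientation: [-0.703, 0.705, 0.071, -0.065]
wrist_force: [1.1, -0.1, -0.5]
finger_gap: 0.0159
```

View pics/w7.png

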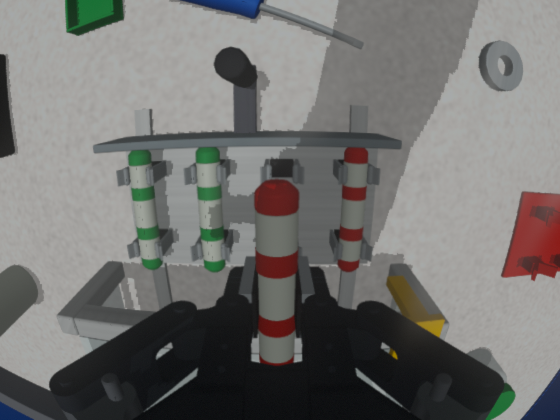

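```bash
python3 - <<'E'
from h import *
go([.43,.31,.15],.166)
E
```

```text
clock 13.65 shift [np.float64(-45.4), np.float64(-27.3), np.float64(308.8), np.float64(1.5)] xyaw 0.192 tool z [-0.19  0.98 -0.  ] joint6 -0.31
```

```bash
python3 -m inch '[[[-10,-8,10,0],[-25,-18,35,0],[-35,-25,70,0],[-42,-27,110,0],[-45,-27,150,0],[-45,-27,190,1],[-45,-27,230,1.5],[-45,-27,268,1.5],[-45,-27,297,1.5],[-45,-27,309,1.5]]]'; python3 -m inch '[[[0,0,0,0],[0,0,0,0]]]'; python3 - <<'E'
from h import *
s,R,p=tool(); np.savez("w8.npz",R=R,p=p);print(p)
cv2.imwrite("pics/w8.png",env.read_camera("wrist"))
E
```

```text
clock: 14.65
tcp_pos: [0.4255, 0.3129, 0.1464]
orientation: [-0.704, 0.705, 0.059, -0.061]
wrist_force: [-0.2, 0.1, -0.8]
finger_gap: 0.0161
clock: 14.85
tcp_pos: [0.4271, 0.3102, 0.1467]
orientation: [-0.704, 0.705, 0.058, -0.059]
wrist_force: [0.8, -0.5, -0.3]
finger_gap: 0.016
[0.42706327 0.31020813 0.14672813]
```

View pics/w8.png

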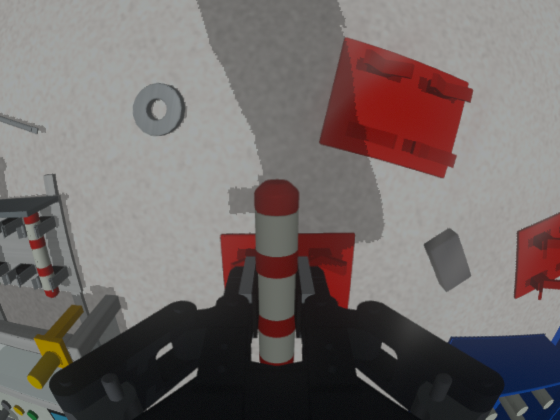

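The stand's near corners are at about (221,234) and (354,234), and the tube covers the rest. Checking these two against the fit.

```bash
python3 - <<'E'
from h import *
im=cv2.imread("pics/w8.png")
cv2.imwrite("pics/w8c.png",cv2.resize(im[220:320,205:375],None,fx=4.5,fy=4.5,interpolation=cv2.INTER_CUBIC))
d=np.load("w8.npz");R,p=d["R"],d["p"]
d1=np.load("w1.npz")
A=wunproj(R,p,221,233.5,.006);B=wunproj(R,p,354.5,233.5,.006);print(A,B,np.linalg.norm(A-B),np.arctan2(-(B-A)[0],(B-A)[1]))
b=lambda u,v:(u/5+420-.4,v/5+180-.4)
y=np.load("est.npy")[1]
W=[]
for n,uv in [((-.05,-.065),(105,72)),((-.05,.065),(440,72)),((.05,-.065),(62,388))]:
    W.append((n,wunproj(d1["R"],d1["p"],*b(*uv),.006)))
W+=[((-.05,-.065),A),((-.05,.065),B)]
f=lambda q:np.concatenate([place(q,(n[0],n[1],0))[:2]-P[:2] for n,P in W])
r=least_squares(f,y);print(y,r.x,np.round(r.fun*1000,1))
E
```

```text
[0.47112401 0.26335534 0.006     ] [0.45016123 0.38865459 0.006     ] 0.127040709404005 0.16576648259131507
[0.51044075 0.33446329 0.1656475 ] [0.5099798  0.33326048 0.17074829] [-0.8  0.8 -0.3  2.   1.  -0.3  0.6 -2.6 -0.5  0.2]
```

View pics/w8c.png

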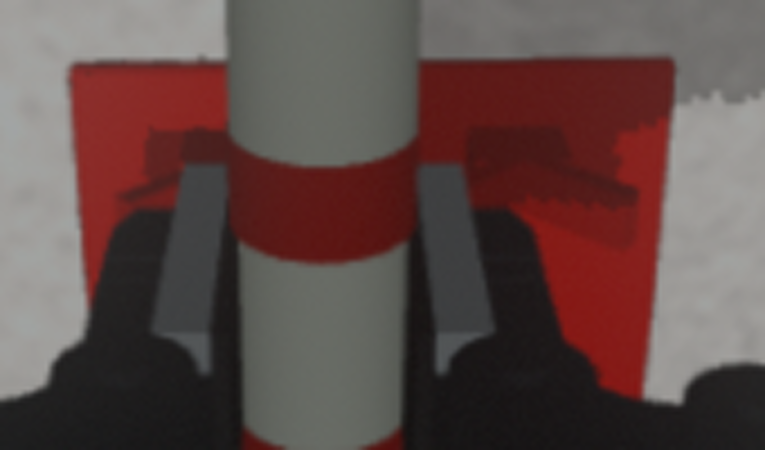

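```bash
python3 - <<'E'
from h import *
S=[.5102,.3338,.168]
c1=place(S,(0,.03,.02)); c0=place(S,(0,-.03,.02)); print(c1,c0)
go(c1,.168)
E
```

```text
[0.50518367 0.36337763 0.02      ] [0.51521633 0.30422237 0.02      ]
clock 14.9 shift [np.float64(85.7), np.float64(126.7), np.float64(40.0), np.float64(-0.1)] xyaw 0.166 tool z [-0.17  0.99 -0.  ] joint6 0.31
```

```bash
python3 -m inch '[[[15,0,8,0],[40,0,20,0],[65,5,30,0],[80,20,38,0],[86,45,40,0],[86,65,40,0],[86,75,40,0],[86,75,40,0],[86,75,40,0]]]'; python3 - <<'E'
from h import *
S=[.5102,.3338,.168]
go(place(S,(0,.03,.02)),.168)
s,R,p=tool(); np.savez("w9.npz",R=R,p=p);print(p)
cv2.imwrite("pics/w9.png",env.read_camera("wrist"));cv2.imwrite("pics/s9.png",cv2.resize(env.read_camera("side")[210:350,150:300],None,fx=4,fy=4,interpolation=cv2.INTER_CUBIC))
E
```

```text
clock: 15.8
tcp_pos: [0.5063, 0.3642, 0.073]
orientation: [0.705, -0.705, -0.059, 0.058]
wrist_force: [0.7, -0.3, 0.3]
finger_gap: 0.0161
clock 15.8 shift [np.float64(-1.3), np.float64(53.0), np.float64(-0.6), np.float64(-0.1)] xyaw 0.166 tool z [-0.16  0.99 -0.  ] joint6 0.33
[0.50628954 0.36421017 0.07295931]
```

View pics/w9.png

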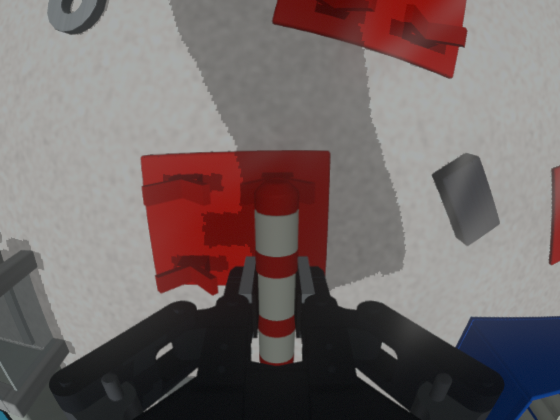

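View pics/s9.png

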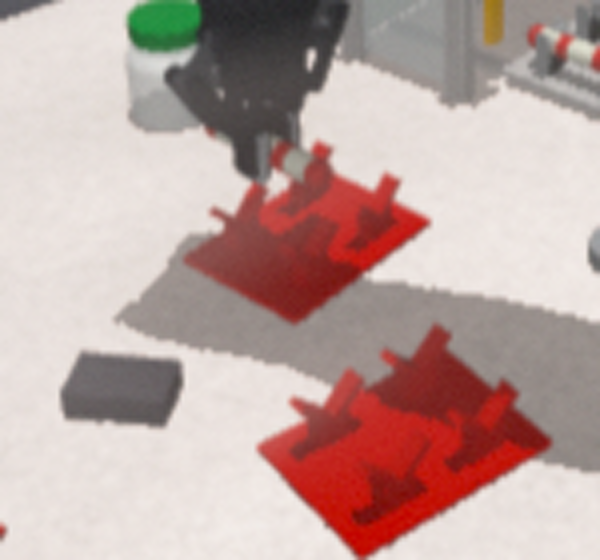

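```bash
python3 - <<'E'
from h import *
d=np.load("w9.npz");R,p=d["R"],d["p"];S=[.5102,.3338,.168]
for P in ((-.05,-.065,.006),(-.05,.065,.006)): print(wproj(R,p,place(S,P)))
c,s=np.cos(S[2]),np.sin(S[2])
for uv in ((141.5,157),(330,151)):
    q=wunproj(R,p,*uv,.006)[:2]-S[:2]; print(c*q[0]+s*q[1],-s*q[0]+c*q[1])
print("jar",unproj("top",234,153,.08))
E
```

```text
[138.3705964  154.33241082]
[330.45388187 150.85141621]
-0.048028531723388834 -0.0627522904285327
-0.04989644427078476 0.06470199101776762
jar [0.70250934 0.31006036 0.08      ]
```

Consistent within 1–2 mm, so I'm lowering into cradle 1.

```bash
python3 -m inch '[[[-1,14,-0.5,0],[-1,30,-0.5,0],[-1,42,-0.5,0],[-1,48,-0.5,0],[-1,48,-0.5,0],[-1,48,-0.5,0]]]'; python3 -m inch '[[[0,2,0,0],[0,3,0,0],[0,3,0,0],[0,3,0,0]]]'
```

```text
clock: 16.5
tcp_pos: [0.5052, 0.3644, 0.0248]
orientation: [0.705, -0.705, -0.059, 0.059]
wrist_force: [-0.5, 0.2, -0.7]
finger_gap: 0.0159
clock: 16.9
tcp_pos: [0.505, 0.3642, 0.0214]
orientation: [-0.705, 0.705, 0.059, -0.059]
wrist_force: [-0.2, -0.3, -0.3]
finger_gap: 0.0161
```

```bash
python3 -m inch '[[[0,1.5,0,0],[0,1.5,0,0],[0,1.5,0,0]]]';  python3 -m inch '[[[0,0,0,0],[0,0,0,0],[0,0,0,0],[0,0,0,0],[0,-15,0,0],[0,-40,0,0],[0,-75,0,0],[0,-110,0,0],[-20,-125,0,0],[-30,-125,0,0]]]' 42; python3 - <<'E'
from h import *
s,R,p=tool(); np.savez("w10.npz",R=R,p=p);print(p)
cv2.imwrite("pics/w10.png",env.read_camera("wrist"));cv2.imwrite("pics/s10.png",cv2.resize(env.read_camera("side")[210:350,150:300],None,fx=4,fy=4,interpolation=cv2.INTER_CUBIC))
S=[.5102,.3338,.168]
for x in (-.05,-.016,.016,.05): print(wproj(R,p,place(S,(x,.03,.036))))
E
```

```text
clock: 17.2
tcp_pos: [0.5052, 0.3647, 0.0205]
orientation: [0.705, -0.704, -0.059, 0.059]
wrist_force: [-2.2, 1.4, 5.4]
finger_gap: 0.0162
clock: 18.2
tcp_pos: [0.476, 0.3598, 0.1475]
orientation: [0.705, -0.704, -0.06, 0.057]
wrist_force: [-0.0, 0.1, 0.2]
finger_gap: 0.0417
[0.47596748 0.35980504 0.14749106]
[275.63005919 181.04441052]
[275.6955254  221.14601282]
[275.75685617 255.92274235]
[275.81971149 289.29112284]
```

View pics/w10.png

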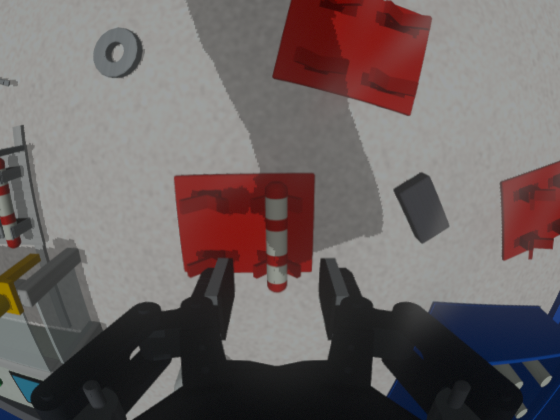

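View pics/s10.png

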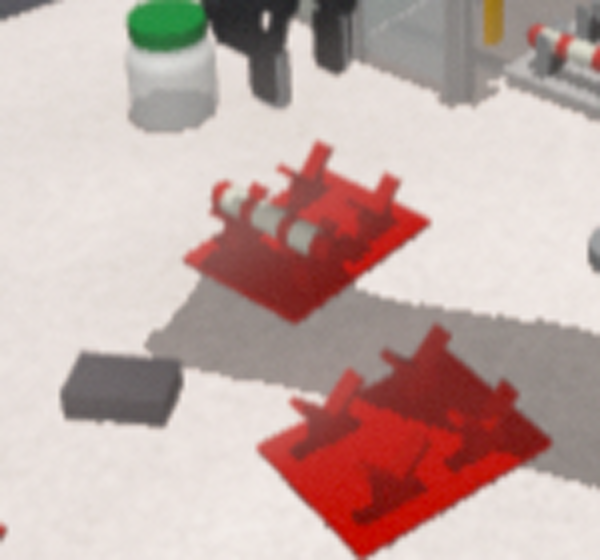

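The first tube lies in cradle 1 within about 2 px of the prediction, in both V supports. The second red tube is still in clip 3.

```bash
python3 - <<'E'
from h import *
go([.5205,.0696,.065],.193)
E
```

```text
clock 18.3 shift [np.float64(-2.1), np.float64(79.5), np.float64(-292.9), np.float64(-1.5)] xyaw 0.167 tool z [-0.17  0.99 -0.  ] joint6 0.35
```

```bash
python3 -m inch '[[[-15,-5,-15,0],[-20,-5,-45,-0.5],[-20,-5,-85,-1],[-20,-5,-125,-1.5],[-15,-5,-165,-1.5],[-10,-5,-205,-1.5],[-5,-5,-245,-1.5],[-2,-5,-275,-1.5],[-2,10,-291,-1.5],[-2,40,-293,-1.5]]]';  python3 -m inch '[[[0,15,0,0],[0,30,0,0],[0,35,0,0],[0,35,0,0]]]'; python3 - <<'E'
from h import *
go([.5205,.0696,.02],.193)
cv2.imwrite("pics/w11.png",env.read_camera("wrist"))
E
```

```text
clock: 19.3
tcp_pos: [0.5241, 0.0674, 0.1045]
orientation: [-0.704, 0.704, 0.068, -0.066]
wrist_force: [0.3, 0.2, 0.1]
finger_gap: 0.0418
clock: 19.7
tcp_pos: [0.5207, 0.0698, 0.0679]
orientation: [0.704, -0.704, -0.067, 0.069]
wrist_force: [0.0, -0.2, 0.4]
finger_gap: 0.0417
clock 19.7 shift [np.float64(-0.1), np.float64(47.9), np.float64(-0.2), np.float64(-0.0)] xyaw 0.193 tool z [-0.19  0.98  0.  ] joint6 -0.21
```

View pics/w11.png

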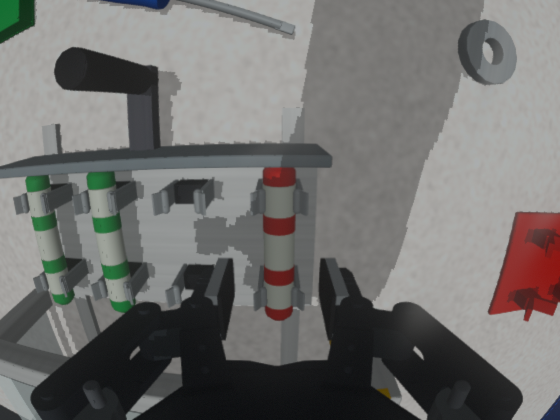

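Second red tube at column 279, about 1 mm left of the finger centre. Adjusting and descending.

```bash
python3 -m inch '[[[0,14,1,0],[0,28,1,0],[0,40,1,0],[0,46,1,0],[0,48,1,0],[0,48,1,0],[0,48,1,0]]]';python3 -m inch '[[[0,0,0,0],[0,0,0,0],[0,0,0,0],[0,0,0,0],[0,0,0,0],[0,0,0,0],[0,0,0,0]]]' 5 60;  python3 -m inch '[[[0,-2,0,0],[0,-5,0,0],[0,-8,0,0],[0,-12,0,0],[0,-20,0,0],[0,-40,0,0],[0,-70,0,0],[0,-105,0,0],[-8,-125,0,0],[-15,-130,0,0]]]'; python3 - <<'E'
from h import *
cv2.imwrite("pics/w12.png",env.read_camera("wrist"))
S=[.5102,.3338,.168]
go(place(S,(0,-.03,.07)),.168)
E
```

```text
clock: 20.45
tcp_pos: [0.5223, 0.0709, 0.0223]
orientation: [-0.704, 0.704, 0.068, -0.068]
wrist_force: [0.8, 0.0, -0.1]
finger_gap: 0.0422
clock: 21.15
tcp_pos: [0.5222, 0.0709, 0.0224]
orientation: [-0.704, 0.704, 0.068, -0.068]
wrist_force: [-0.0, -0.1, 6.0]
finger_gap: 0.0158
clock: 22.15
tcp_pos: [0.5091, 0.0678, 0.1557]
orientation: [-0.703, 0.704, 0.07, -0.066]
wrist_force: [0.1, -1.0, -0.6]
finger_gap: 0.0154
clock 22.2 shift [np.float64(52.9), np.float64(84.5), np.float64(230.7), np.float64(1.4)] xyaw 0.193 tool z [-0.19  0.98 -0.  ] joint6 -0.22
```

View pics/w12.png

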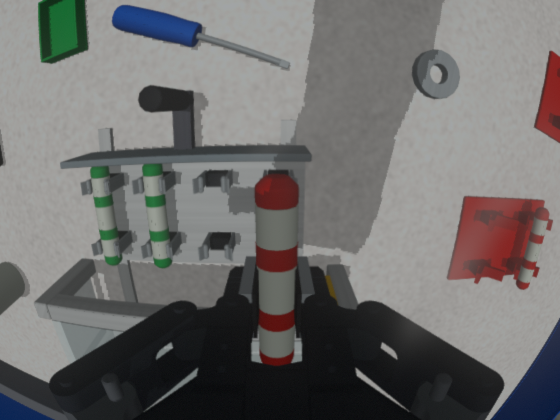

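```bash
python3 -m inch '[[[-10,0,10,0],[-20,0,40,0.5],[-20,0,80,1],[-10,0,120,1.4],[10,0,160,1.4],[32,0,195,1.4],[48,10,220,1.4],[53,40,231,1.4],[53,75,231,1.4],[53,84,231,1.4]]]';  python3 -m inch '[[[0,0,0,0],[0,0,0,0]]]'; python3 - <<'E'
from h import *
S=[.5102,.3338,.168]
go(place(S,(0,-.03,.0225)),.168)
cv2.imwrite("pics/w13.png",env.read_camera("wrist"))
E
```

```text
clock: 23.2
tcp_pos: [0.51, 0.3041, 0.0621]
orientation: [-0.703, 0.706, 0.057, -0.063]
wrist_force: [-0.1, -0.6, -0.3]
finger_gap: 0.0156
clock: 23.4
tcp_pos: [0.5147, 0.3048, 0.0683]
orientation: [-0.705, 0.705, 0.059, -0.059]
wrist_force: [0.2, -0.6, -0.5]
finger_gap: 0.016
clock 23.4 shift [np.float64(0.4), np.float64(45.8), np.float64(-0.6), np.float64(0.0)] xyaw 0.168 tool z [-0.17  0.99 -0.  ] joint6 0.23
```

View pics/w13.png

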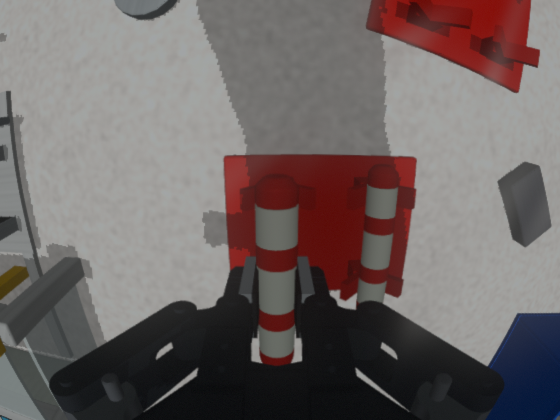

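The held tube is above cradle 0, parallel to the tube already placed. Lowering.

```bash
python3 -m inch '[[[0,14,-0.5,0],[0,28,-0.5,0],[0,38,-0.5,0],[0,42,-0.5,0],[0,42,-0.5,0],[0,42,-0.5,0]]]'; python3 -m inch '[[[0,1.5,0,0],[0,3,0,0],[0,3,0,0],[0,3,0,0]]]'
```

```text
clock: 24.05
tcp_pos: [0.5154, 0.3046, 0.0265]
orientation: [0.705, -0.704, -0.06, 0.059]
wrist_force: [0.2, 0.2, -0.6]
finger_gap: 0.0156
clock: 24.45
tcp_pos: [0.5154, 0.3049, 0.0233]
orientation: [0.705, -0.704, -0.06, 0.059]
wrist_force: [-0.5, 1.7, 3.6]
finger_gap: 0.0157
```

```bash
python3 -m inch '[[[0,0.5,0,0],[0,0.5,0,0]]]';  python3 -m inch '[[[0,0,0,0],[0,0,0,0],[0,0,0,0],[0,0,0,0],[0,-15,0,0],[0,-40,0,0],[0,-75,0,0],[0,-110,0,0],[-30,-130,0,0],[-60,-140,0,0]]]' 42; python3 -m inch '[[[0,0,0,0],[0,0,0,0],[0,0,0,0]]]';python3 - <<'E'
from h import *
s,R,p=tool(); print(p,s["wrist_force"])
cv2.imwrite("pics/w14.png",env.read_camera("wrist"));cv2.imwrite("pics/s14.png",cv2.resize(env.read_camera("side")[150:300,190:350],None,fx=4,fy=4,interpolation=cv2.INTER_CUBIC))
S=[.5102,.3338,.168]
for y in (-.03,.03):
  for x in (-.05,.05): print(y,x,wproj(R,p,place(S,(x,y,.036))))
E
```

```text
clock: 24.65
tcp_pos: [0.5154, 0.305, 0.0231]
orientation: [0.705, -0.704, -0.06, 0.059]
wrist_force: [-0.9, 0.8, 6.1]
finger_gap: 0.0158
clock: 25.65
tcp_pos: [0.4568, 0.2946, 0.1645]
orientation: [0.705, -0.704, -0.06, 0.058]
wrist_force: [-0.7, -0.0, 1.0]
finger_gap: 0.0421
clock: 25.95
tcp_pos: [0.4563, 0.2944, 0.1619]
orientation: [-0.705, 0.705, 0.059, -0.059]
wrist_force: [0.7, -0.7, -1.0]
finger_gap: 0.042
[0.45631153 0.29437763 0.16186069] [ 0.74723572 -0.7289621  -0.99107419]
-0.03 -0.05 [277.32961413 212.10361481]
-0.03 0.05 [277.14921823 308.03976425]
0.03 -0.05 [345.4309041 212.1205765]
0.03 0.05 [336.99178495 306.96178917]
```

View pics/w14.png

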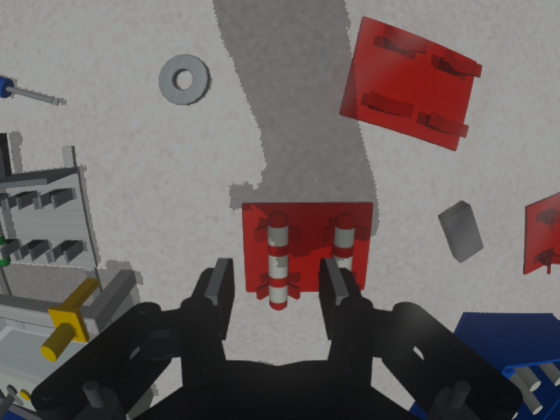

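View pics/s14.png

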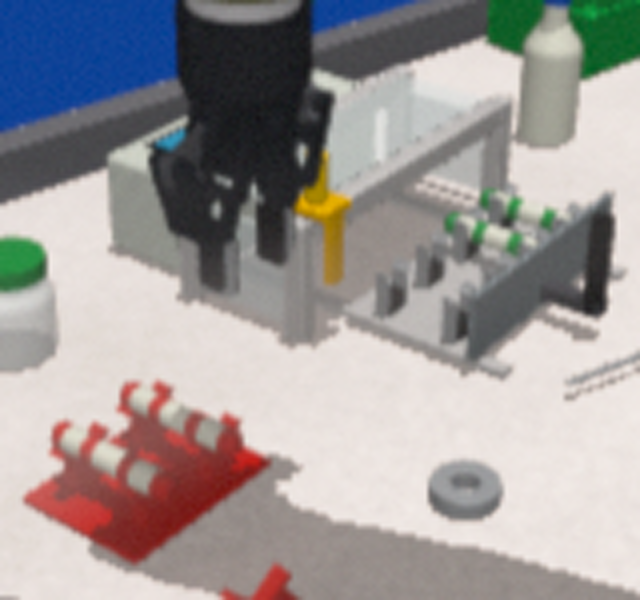

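Both tubes lie in their cradles: cradle 0's tube ends at about (278,213) and (279,309), against (277,212) and (277,308) predicted. The green tubes are clipped, the lock is open, the carrier is out and the gripper is clear.

```bash
python3 - <<'E'
from h import *
print(env.hand_in()); print(env.get_state()["clock"])
E
```

```text
the job is handed in; nothing more can be done
None
the job is handed in; nothing more can be done
```

I handed the job in at about 26 s of the 72 s allowed; no verdict came back.

- **Lock and carrier:** I slid the lock about 34 mm to its end stop with the carrier still home. I then pulled the carrier out by its post, 120 mm to its stop.
- **Red tubes:** I pulled the red tube from clip 2 and laid it in cradle 1. I then pulled the one from clip 3 and laid it in cradle 0. Of the three red stands, I used the one farthest to the robot's right.

**Last checks:**
- **Tubes in cradles:** both red tubes rest in both V supports. Where their ends could be seen, they lay within about 2 pixels of prediction, roughly 2 mm. In the last wrist picture a finger hid the far end of cradle 1's tube, so that end was only confirmed when it was placed.
- **Rest of the scene:** the green tubes were still in clips 0 and 1, the lock was open and the carrier was out. The gripper was clear of everything, and no bystander in view had moved. The wrench, cap tray and tube tray were outside the last pictures.
- **Disagreement:** the top and wrist cameras differed by 1–3 mm on the stand's position, so I used a value between them. No check failed.

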